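# Hook the sample ledge onto the slotted display stand

### The job

Take the sample ledge that has claws on its back, hook both claws into the two slots of the display stand and press it straight down until it is fully home and the stand's sprung catch has snapped over its tongue. The slotted strip can sit a little to the left or right in its frame, so feel for the slots gently, and do not force anything: about 25 N of push is plenty. Leave the plain bookend and the other things on the table where they are.

Things in the scene. Friction and masses are not known exactly. Their poses are not given: they have to be found in the camera images.
- rest: Bare steel sample ledge with claws, about 0.25-0.45 kg, standing on the table the way it will hang. Origin: middle of the lower edge of its back face; x points out of its back (the way the claws point), z up. Floor plate x -80..0, y -45..45, 5 mm thick, lip 15 mm high at its front edge; back plate x -5..0, y -45..45, to z 70. A look-alike bookend has no claws. All mm.
- rest_grip (a point): Point on the ledge's central divider fin where it is best gripped: ledge x -42, y 0, z 50 mm. The fin is 10 mm thick (y -5..5), x -64..-5, z 5..70 mm, plain and upright. Axes as the ledge's.
- rest_pad (a point): Centre of the flat press pad on top of the ledge: ledge x -11, y 0, z 75 mm. Pad x -24..0, y -12..12, z 70..75 mm. Axes as the ledge's.
- rest_claws (a point): Midway between the two claws, at the back face and the underside of their necks: ledge x 0, y 0, z 55 mm. Claws at y -25 and +25, 5 mm wide: neck x 0..12, z 55..63; tip hanging down at x 6..12, z 37..55, leaving a 6 mm gap to the back plate. Below them a central tongue x 0..11, y -6..6, z 18..22 (all in the ledge's frame). Axes as the ledge's.
- stand: Fixed grey display stand. Origin: underside, below the slotted strip's front face, midway between its two posts; x points away from the front, the way the claws are pushed in; z up. Base x -50..85, y -90..90, 12 high; posts x 0..16, y 60..72 on either side, 168 high. Aluminium strip between them: x 0..4, 100 wide, to z 165. All mm.
- slots (a point): On the strip's front face (stand x 0), midway between the posts, at the height of the slots' lower edge (z 115 mm). Two upright slots, 9 wide, z 115..151, lie 25 mm either side of the STRIP's middle, which is clamped at an unmeasured place up to 8 mm left or right of this point. Central window for the tongue: 20 wide, z 72..115. Axes as the stand's.
- home (a point): Where the ledge's origin is when it is home (stand x 0, z 60 mm; sideways as the strip lies). Claws go in with the ledge's origin 18 to 28 mm above this, axes parallel to the stand's, until its back is flush with the strip. Lowered, the tips go behind the strip; 10 to 16 mm above home the tongue rests on the catch's bevel and must be pressed on. Home, the necks sit on the slots' lower edges.
- catch (a joint): Sprung catch behind the strip's window, moving back along x, in m: 0 = fully out; the tongue pushes it back up to about 0.006 as it is pressed past (some 8 to 22 N downward on the ledge), then it springs out again to under 0.001 just above the tongue, which locks the ledge.
- bookend: Plain bare-steel bookend, like the ledge in size and shape (floor plate, back plate, fin) but with no claws, tongue or press pad. Leave alone. Origin and axes as for the ledge.
- swatchbook: Closed sample book, 140 x 100 x 25 mm, lying flat; bystander. Origin: centre of its underside.
- cards: Stack of coloured sample cards, 55 x 80 x 18 mm; bystander. Origin: underside.
- pastejar: Jar, 60 mm across, 75 mm tall; bystander. Origin: centre of its underside.
- loupe: Small black stand magnifier, 44 mm across, 36 mm tall; bystander. Origin: centre of its underside.
- tape: Round grey tape measure, 56 mm across, 20 mm tall; bystander. Origin: centre of its underside.
- weight: Cloth-covered book weight, 40 x 110 x 22 mm; bystander. Origin: centre of its underside.
Mind the look-alikes: they are no part of the job. What is shaped like the rest but black is not meant.

How it is judged:
By the outcome, as a careful person would: the job done as asked, in the order asked, and still so for the second after the job is handed in, with the robot touching nothing.
It also fails if it takes over 64 s, if anything falls off the work surface, if the arm or the gripper's body presses on something with over 40 N, if the wrist force passes 120 N, or if a joint passes its speed limit or range.

### The arm

A 6-joint arm with a two-finger parallel gripper is mounted at the origin on the work surface. World frame = base frame: x ahead of the robot, y to its left, z up, the work surface at z = 0. Lengths are in m, angles in rad, forces in N, time in s.
With the tool pointing down it reaches from about 0.3 to 0.875 m from the base axis. Payload 6.4 kg.
Tool frame: the origin (TCP) lies midway between the tips of the shut fingers; the grasp point (between the pads) lies 19 mm behind it; z points along the fingers, y is the line along which they close (so a half turn about z gives the same grasp; the last joint's range is limited). The gripper opens to 85 mm and grips with 20 to 120 N. Pads are 22 mm wide; open, the fingers measure 114 mm over their backs; the gripper's body (76 mm by 85 mm) begins 54 mm behind the grasp point. The pads swing forward as they close: fully open they stand 13 mm farther back than shut.
Start: joints at [-0.206, 0.181, 1.607, -0, 1.354, -0.206], TCP at [0.575, 0, 0.231] pointing down, gripper open.
Joint ranges: [-2.99, 2.99], [-0.89, 2.07], [0.3, 2.58], [-1.14, 4.28], [0, 2.63], [-3.12, 3.12]. Speed limits (rad/s): [2.57, 2.57, 3.01, 3.14, 3.14, 3.14].

### API

Orientations are given as a unit quaternion [w, x, y, z].
In Python, from station import robot gives the robot as it stands. The module is installed in compiled form; this text tells all that it offers. Calls block until the motion is done:
- robot.movep(position, orientation): joint-space move of the TCP to a pose.
- robot.movel(position, velocity=0.15, attitude=None, max_force=None): straight line of the TCP; attitude=None keeps the orientation; velocity is the mean speed in m/s. With max_force (N) it stops when the force on the tool has changed by that much, and returns True; else False.
- robot.set_joints(angles): joint-space move.
- robot.command_gripper(opening): finger opening in m; the grip force is fixed at half the most; returns when the fingers have stopped.
- robot.dwell(seconds).
- robot.solve_ik(position, orientation): joint angles nearest the present ones, or None.
- robot.state(): the state.
- robot.grab_frame(name): name is "scene" or "side" or "wrist"; returns the picture (384x512x3 uint8, blue, green, red); there is no depth.
- robot.camera_info(name): a dict with "fx", "fy", "cx", "cy" (pixels), "k1" (the pictures are not rectified: a ray, as slopes to the right and down, at radius r is drawn at 1 + k1 r^2 times it, then the intrinsics apply), "extrinsics" (4x4, takes a point from world to camera coordinates). Camera axes: x right, y up, looking along -z (the intrinsics and any distortion apply to the point x, -y, -z); pixel columns grow to the right and rows downward; lengths in m; the calibration is good to about 2 mm. A picture is of the moment at which its call begins: read the wrist's pose just before it. camera_info takes no time and is no camera call; for the wrist camera it gives the pose at the moment of the call.
A pose or a line that the arm cannot do raises robot.IKError and nothing moves.
- robot.finish_job(): hands the job in; it is judged then, once.
The state is a dict: "time": time; "qpos": joint angles; "qd": joint speeds; "effort": joint torques, N m; "tool_pos": TCP position; "orientation": TCP orientation; "contact_force": force on the tool from outside, world axes, zero at the start; "wrist_torque": the same for the moment, N m; "gripper_width": finger opening in m; "finger_force": force on a finger pad.
Only numpy, scipy, OpenCV 4.12 (cv2) and the standard library are available. Lean on these libraries where they do the work, as an engineer would, in place of code of your own. Each camera call takes 0.05 s, during which the arm holds its last target. There are 200 camera calls.

## Working session

There is one attempt and no reset: what is moved stays moved. The work goes in short steps, each a Python script; the robot and the scene stay as the last script left them, time stands still between calls to the robot, and variables do not carry over. Pictures are saved under pics/ and viewed, at most 10 in all, crops included, and the job is handed in when it is done.

```bash
mkdir -p pics
cat > h.py <<'E'
import numpy as np, cv2
from station import robot
def ray(ci,px):
    p=np.array([[px]],float); r=None
    xd=(px[0]-ci["cx"])/ci["fx"]; yd=(px[1]-ci["cy"])/ci["fy"]; x,y=xd,yd
    for _ in range(30):
        s=1+ci["k1"]*(x*x+y*y); x,y=xd/s,yd/s
    E=np.array(ci["extrinsics"]); R,t=E[:3,:3],E[:3,3]
    return -R.T@t, R.T@np.array([x,-y,-1.0])
def onz(ci,px,z):
    o,d=ray(ci,px); return o+d*(z-o[2])/d[2]
def proj(ci,P):
    E=np.array(ci["extrinsics"]); c=E[:3,:3]@np.array(P)+E[:3,3]
    x,y=c[0]/-c[2],-c[1]/-c[2]; s=1+ci["k1"]*(x*x+y*y)
    return np.array([ci["fx"]*x*s+ci["cx"],ci["fy"]*y*s+ci["cy"]])
E
python3 - <<'E'
from h import *
for n in ("scene","side"):
    cv2.imwrite(f"pics/{n}0.png",cv2.resize(robot.grab_frame(n),(800,600),interpolation=cv2.INTER_CUBIC))
    ci=robot.camera_info(n);print(n,{k:v for k,v in ci.items() if k!="extrinsics"},ray(ci,(256,192)))
print(robot.state()["time"],robot.state()["orientation"])
E
```

```text
scene {'fx': 379.2502119879523, 'fy': 379.2502119879523, 'cx': 258.0486315739025, 'cy': 193.73123269821008, 'k1': -0.041380052210289564} (array([1.17946992, 0.51525522, 0.8365307 ]), array([-0.54971916, -0.50624725, -0.66450928]))
side {'fx': 474.314009355629, 'fy': 474.314009355629, 'cx': 255.07297128385812, 'cy': 192.84773056384267, 'k1': 0.027350413366787073} (array([ 0.52858997, -1.03945945,  0.9399665 ]), array([ 0.03034464,  0.770817  , -0.63633904]))
0.1 [-6.79953464e-04  7.07100659e-01  7.07112442e-01 -4.35731123e-04]
```

View pics/scene0.png

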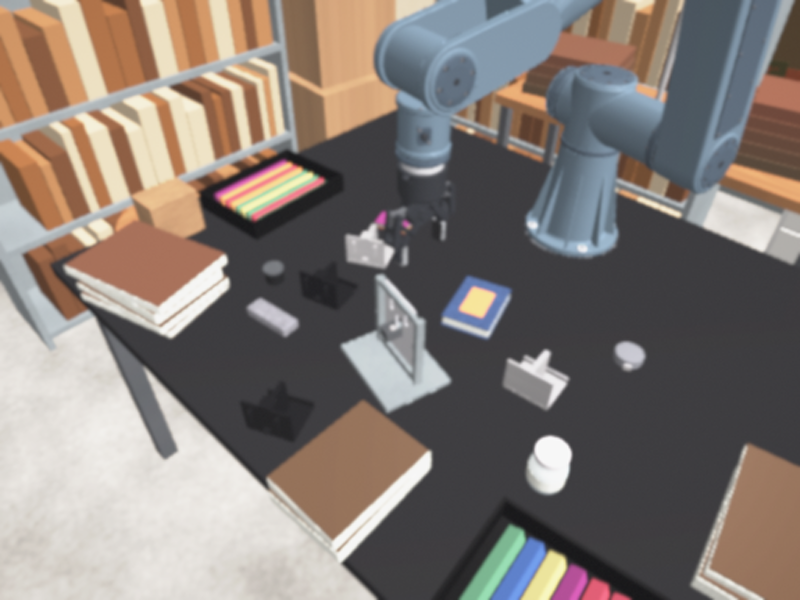

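View pics/side0.png

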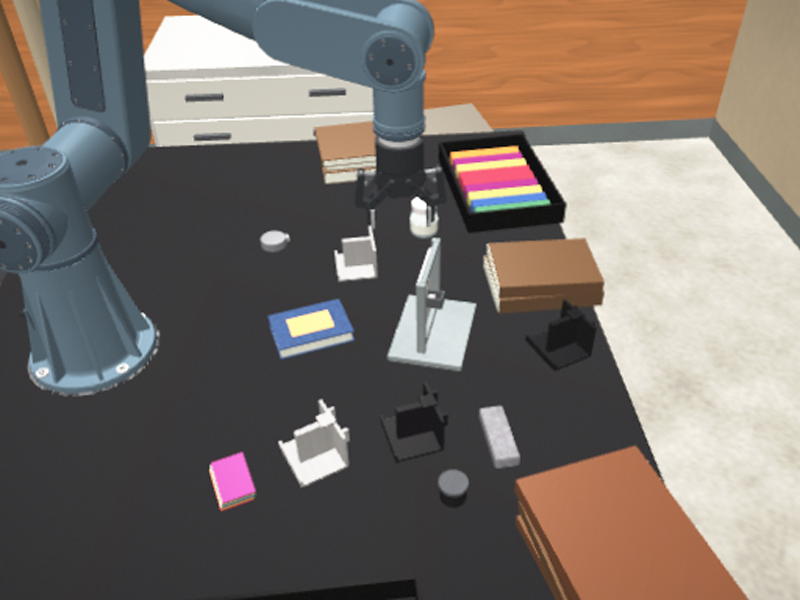

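Side view at 800x600 shows four ledge-shaped things. The pale one at (316,445) has a pad and claws. The pale one at (356,255) is plain, so it is the bookend. The two at (415,430) and (563,340) are black and not meant. The first one fits; I'll confirm it in an enlarged crop, with the stand at (433,310) alongside.

Run:
```python
from h import *
s=robot.grab_frame("side")
a=cv2.resize(s[250:314,172:232],None,fx=6.6,fy=6.6,interpolation=cv2.INTER_CUBIC)
b=cv2.resize(s[148:240,244:308],(396,569),interpolation=cv2.INTER_CUBIC)
c=np.zeros((600,800,3),np.uint8);c[:a.shape[0],:a.shape[1]]=a;c[:569,400:796]=b
cv2.imwrite("pics/crop1.png",c)
ci=robot.camera_info("side")
for p in [(316,445),(433,350),(320,485)]:
    print(onz(ci,np.array(p)/1.5625,0.0))
print(onz(ci,np.array((327,410))/1.5625,.07))
```

```text
[ 0.41731945 -0.25707073  0.        ]
[ 0.62577739 -0.05011867  0.        ]
[ 4.25918680e-01 -3.35642096e-01 -1.11022302e-16]
[ 0.44065975 -0.24670774  0.07      ]
```

View pics/crop1.png

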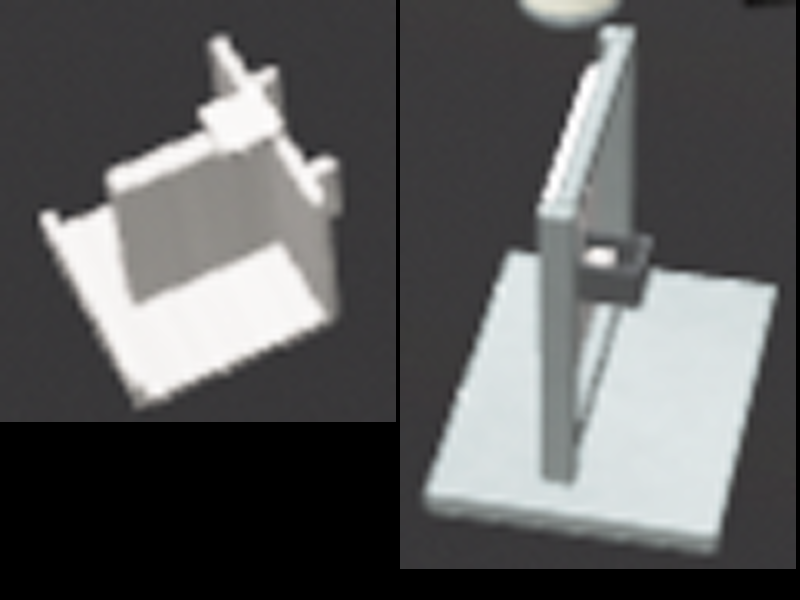

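The crop confirms two claws plus the press pad at crop (240,115). The stand's front faces left in the image, with the catch box behind at (615,270). Next I compute both poses from the corners.

Run:
```python
from h import *
ci=robot.camera_info("side")
A=lambda p:((p[0]+.5)/6.6-.5+172,(p[1]+.5)/6.6-.5+250)
B=lambda p:((p[0]-400+.5)/6.1875-.5+244,(p[1]+.5)/6.1848-.5+148)
g=lambda m,p,z:onz(ci,m(p),z)
f=g(A,(143,408),0);b=g(A,(336,320),0);print("ledge FR,BR",f,b,np.linalg.norm(b-f))
d=(b-f)[:2];print("yaw",np.degrees(np.arctan2(d[1],d[0])))
print("fin front top",g(A,(112,180),.07),"pad FL,FR,BR,BL",*[g(A,p,.075)[:2] for p in [(200,110),(237,148),(280,128),(245,93)]])
c=np.array([g(B,p,.012) for p in [(430,493),(716,541),(777,290),(512,251)]])
print(c,[np.linalg.norm(c[i]-c[(i+1)%4]) for i in range(4)])
for i,j in((0,1),(3,2),(1,2),(0,3)):
    d=c[j]-c[i];print("deg",np.degrees(np.arctan2(d[1],d[0])))
print("post tops nr (553,210)",g(B,(540,210),.168),g(B,(575,213),.168),g(B,(605,28),.168),g(B,(634,30),.168))
```

```text
ledge FR,BR [ 0.39835523 -0.33648247  0.        ] [ 4.68303430e-01 -3.02224208e-01 -1.11022302e-16] 0.07788696498912559
yaw 26.09404851621375
fin front top [ 0.39230065 -0.2888088   0.07      ] pad FL,FR,BR,BL [ 0.42353368 -0.26229939] [ 0.4374892  -0.28152615] [ 0.45290899 -0.27319012] [ 0.43983065 -0.25526525]
[[ 0.54268762 -0.06984333  0.012     ]
 [ 0.66873059 -0.11067438  0.012     ]
 [ 0.71940091  0.06072811  0.012     ]
 [ 0.59148362  0.1018445   0.012     ]] [np.float64(0.1324915343893082), np.float64(0.1787352675852689), np.float64(0.13436290682104396), np.float64(0.1784874202277346)]
deg -17.949499860725126
deg -17.81893688390217
deg 73.53117010483807
deg 74.13413274848355
post tops nr (553,210) [ 0.5945699  -0.06344517  0.168     ] [ 0.60919219 -0.06672415  0.168     ] [0.63417247 0.0686541  0.168     ] [0.64726384 0.06589583 0.168     ]
```

```bash
cat >> h.py <<'E'
from scipy.spatial.transform import Rotation as Ro
LY,SY=26.5,-17.0
def quat(yaw,tilt=0):
    """tool down with closing axis along -y' of a frame yawed by yaw(deg); tilt>0 looks toward +x'"""
    z=np.array([np.sin(np.radians(tilt)),0,-np.cos(np.radians(tilt))]); y=np.array([0,-1.,0]); x=np.cross(y,z)
    M=Ro.from_euler('z',yaw,degrees=True).as_matrix()@np.array([x,y,z]).T
    return Ro.from_matrix(M).as_quat(scalar_first=True)
def loc(o,yaw,v):
    return np.array(o)+Ro.from_euler('z',yaw,degrees=True).apply(v)
E
python3 - <<'E'
from h import *
s=robot.state();E=np.array(robot.camera_info("wrist")["extrinsics"])
R=Ro.from_quat(s["orientation"],scalar_first=True).as_matrix()
o=-E[:3,:3].T@E[:3,3]
print("cam in tool",R.T@(o-s["tool_pos"]),"view dir in tool",R.T@E[:3,:3].T@[0,0,-1],"fx",robot.camera_info("wrist")["fx"])
for v,tl in (([-.12,0,.20],35),([-.15,0,.18],45),([-.10,0,.24],30)):
  for yaw in (SY,SY+180):
    t=tl if yaw==SY else -tl
    q=robot.solve_ik(loc([.6138,.0006,0],SY,v),quat(yaw,t));print(v,yaw,t,None if q is None else np.round(q,2))
for yaw in (LY,LY+180):
    q=robot.solve_ik([.4107,-.281,.2],quat(yaw));print(yaw,None if q is None else np.round(q,2))
E
```

```text
cam in tool [ 0.06845199  0.00081685 -0.14177937] view dir in tool [-2.67245187e-01  2.04205716e-04  9.63628543e-01] fx 268.16900595731437
[-0.12, 0, 0.2] -17.0 35 [-0.09 -0.3   2.25 -0.21  0.6   1.92]
[-0.12, 0, 0.2] 163.0 -35 [-0.09 -0.3   2.25 -0.21  0.6  -1.23]
[-0.15, 0, 0.18] -17.0 45 [-0.03 -0.39  2.44 -0.54  0.37  2.27]
[-0.15, 0, 0.18] 163.0 -45 [-0.03 -0.39  2.44 -0.54  0.37 -0.87]
[-0.1, 0, 0.24] -17.0 30 [-0.11 -0.27  2.11 -0.13  0.79  1.82]
[-0.1, 0, 0.24] 163.0 -30 [-0.11 -0.27  2.11 -0.13  0.79 -1.32]
26.5 [-0.84  0.04  1.83 -0.    1.27  0.27]
206.5 [-0.84  0.04  1.83 -0.    1.27 -2.87]
```

Run:
```python
from h import *
robot.movep(loc([.6138,.0006,0],SY,[-.10,0,.24]),quat(SY+180,-30))
robot.dwell(.2)
ci=robot.camera_info("wrist");w=robot.grab_frame("wrist")
import pickle;pickle.dump((ci,w),open("w1.pkl","wb"))
cv2.imwrite("pics/w1.png",cv2.resize(w,(800,600),interpolation=cv2.INTER_CUBIC))
for v in ([0,-.05,.165],[0,.05,.165],[0,-.025,.115],[0,.025,.115],[0,-.06,.168],[0,.06,.168],[0,0,.165]): print(v,proj(ci,loc([.6138,.0006,0],SY,v))*1.5625)
print(robot.state()["time"])
```

```text
[0, -0.05, 0.165] [331.05048963 359.64852128]
[0, 0.05, 0.165] [481.2282644  359.49610809]
[0, -0.025, 0.115] [372.7825689 304.7922315]
[0, 0.025, 0.115] [439.66396567 304.7174683 ]
[0, -0.06, 0.168] [315.44165212 363.32485781]
[0, 0.06, 0.168] [496.83629876 363.1420966 ]
[0, 0, 0.165] [406.1266827  359.69707343]
1.4417
```

View pics/w1.png

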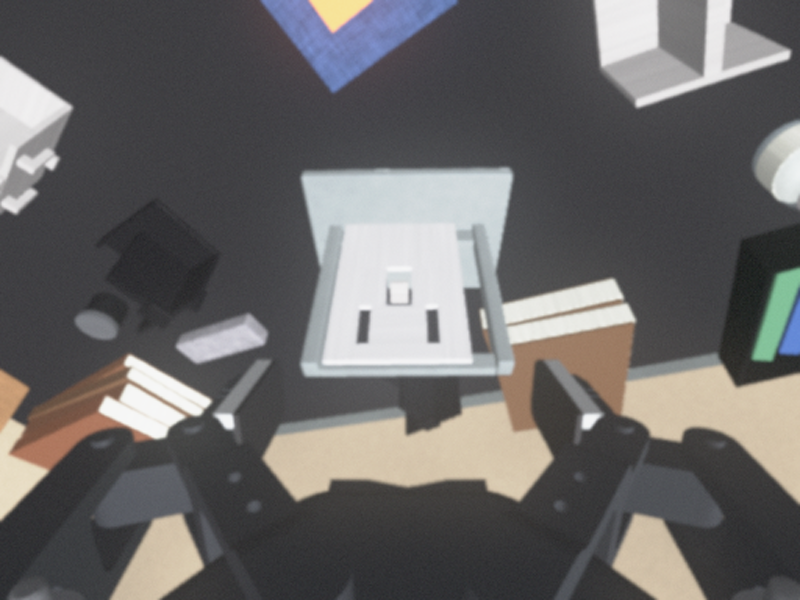

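The wrist view shows the strip between the posts, its top edge running from (322,361) to (473,361). The slots are at x≈364 and 433, rows 308–343, and the posts span 303..513. So the strip sits some 6–7 mm to the −y side. I'll convert these to stand coordinates.

Run:
```python
from h import *;import pickle
ci,w=pickle.load(open("w1.pkl","rb"))
O=np.array([.6138,.0006,0]);M=Ro.from_euler('z',SY,degrees=True).as_matrix()
def onx(px,x=0):
    o,d=ray(ci,(np.array(px)+.5)/1.5625-.5);o=M.T@(o-O);d=M.T@d;return np.round((o+d*(x-o[0])/d[0])*1000,1)
g=cv2.cvtColor(w,cv2.COLOR_BGR2GRAY).astype(float)
# slot centroids: dark blobs within the strip
roi=g[190:224,212:298];m=(roi<100).astype(np.uint8);n,l,s,c=cv2.connectedComponentsWithStats(m)
for i in range(1,n):
    if s[i][4]>15:
        wt=np.clip(170-roi,0,None)*cv2.dilate((l==i).astype(np.uint8),np.ones((5,5)))
        x=(wt.sum(0)@np.arange(roi.shape[1]))/wt.sum();print("blob",s[i],c[i]+[212,190],onx(((c[i][0]+212)*1.5625+.3,(c[i][1]+190)*1.5625+.3)))
for n,p,x in (("stripL",(322,361),0),("stripR",(473,361),0),("postL",(303,370),0),("postR",(513,370),0)):print(n,onx(p,x))
for p in ((303,173),(512,170)):
    a=onz(ci,(np.array(p)+.5)/1.5625-.5,.012);print("base",a,M.T@(a-O)*1000)
print(np.round(g[228,198:304:1]).astype(int))
```

```text
blob [18 10  5 18 64] [232.25     208.734375] [  0.  -30.9 135.9]
blob [63 10  5 18 75] [276.65333333 208.81333333] [  0.   18.6 136. ]
stripL [  0.  -56.1 165.9]
stripR [  0.   44.2 166. ]
postL [  0.  -67.6 173.1]
postR [  0.   69.7 173.3]
base [ 0.5387299  -0.06719826  0.012     ] [-51.96760218 -86.78417297  12.        ]
base [0.58741666 0.10072231 0.012     ] [-54.50344688  88.03369919  12.        ]
[165 165 169 170 171 171 169 171 192 215 223 228 230 229 229 228 226 228
 229 229 228 228 229 229 228 228 227 228 229 230 229 230 229 229 230 229
 230 229 229 230 230 230 229 230 229 229 230 230 230 230 232 231 231 230
 232 232 231 231 231 230 231 232 232 231 232 232 231 232 231 231 232 232
 232 233 232 232 232 232 232 231 232 233 233 232 233 230 230 231 232 232
 230 229 228 230 230 231 230 230 230 230 229 229 227 218 197 179]
```

Strip centre is at stand y ≈ −6 mm, and both cues agree. The stand's x is about 2–3 mm nearer than I first had it, with yaw ≈ −16.4°. Next I go above the ledge for one close look.

```bash
sed -i 's/^LY,SY=.*/LY,SY=26.5,-16.4/' h.py
python3 - <<'E'
from h import *;import pickle
robot.movep([.4107,-.281,.19],quat(LY)); robot.dwell(.2)
ci=robot.camera_info("wrist");w=robot.grab_frame("wrist");pickle.dump((ci,w),open("w2.pkl","wb"))
cv2.imwrite("pics/w2.png",cv2.resize(w,(800,600),interpolation=cv2.INTER_CUBIC))
for v in ([-.064,-.005,.07],[-.064,.005,.07],[-.024,-.012,.075],[-.024,.012,.075],[0,-.012,.075],[0,.012,.075]): print(v,proj(ci,loc([.4484,-.2625,0],LY,v))*1.5625)
print(robot.state()["time"])
E
```

```text
[-0.064, -0.005, 0.07] [416.32383565 321.99751247]
[-0.064, 0.005, 0.07] [401.19321964 321.97272323]
[-0.024, -0.012, 0.075] [428.19910759 264.00973569]
[-0.024, 0.012, 0.075] [389.73873602 263.93973237]
[0, -0.012, 0.075] [428.77106854 225.34047738]
[0, 0.012, 0.075] [389.39579219 225.2638898 ]
3.1083
```

View pics/w2.png

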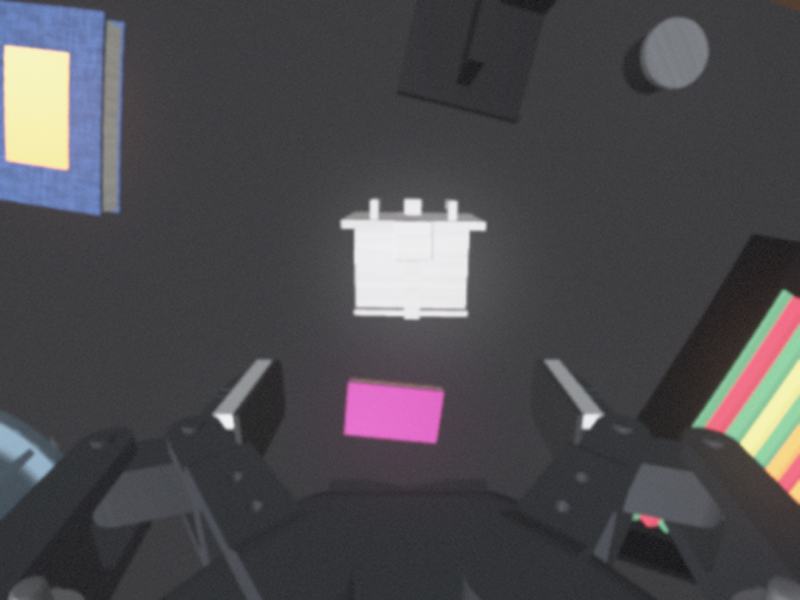

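The close view shows the ledge's pad at (414,243), fin end at (412,319) and claws at (375,208) and (453,208). That puts it +2 mm in x and −2.5 mm in y from my estimate, with yaw about 26°. Grasping and lifting.

```bash
sed -i 's/^LY,SY=.*/LY,SY=26.0,-16.4/' h.py
python3 - <<'E'
from h import *
O=loc([.4484,-.2625,0],26.5,[.002,-.0025,0]);g=loc(O,LY,[-.042,0,.031]);q=quat(LY)
robot.command_gripper(.045)
robot.movel(g+[0,0,.06],.2,q)
print(robot.movel(g,.08,max_force=8))
robot.command_gripper(0.0)
s=robot.state();print(s["gripper_width"],s["finger_force"],s["tool_pos"]-g,s["contact_force"])
robot.movel(g+[0,0,.17],.15)
robot.dwell(.2);s=robot.state();print(s["gripper_width"],s["contact_force"],s["wrist_torque"],s["time"])
E
```

```text
False
0.008874589821095173 59.43889260292053 [ 0.00030306 -0.00034467  0.0005855 ] [-0.58818531 -0.38384762  4.65650744]
0.009373091934344817 [-0.22201467  0.03336934 -3.20841971] [-0.00262279  0.06929815 -0.07824292] 7.0167
```

```bash
cat >> h.py <<'E'
S=loc([.6138,.0006,0],-17,[-.002,-.006,0]); GZ=.0316
def T(x,y,z):  # TCP for ledge origin at strip-frame (x,y), z above home
    return loc(S,SY,[x-.042,y,.060+z+GZ])
E
python3 - <<'E'
from h import *;import pickle
q=quat(SY)
robot.movep(T(-.045,0,.12),q)
robot.movel(T(-.040,0,.023),.12,q); robot.dwell(.2)
s=robot.state();print(s["contact_force"],s["tool_pos"]-T(-.04,0,.023),s["time"])
ci=robot.camera_info("wrist");w=robot.grab_frame("wrist");pickle.dump((ci,w),open("w3.pkl","wb"))
cv2.imwrite("pics/w3.png",cv2.resize(w,(800,600),interpolation=cv2.INTER_CUBIC))
for n,v in (("stripR",[0,-.05,.165]),("stripL",[0,.05,.165]),("clawR",[-.028,-.025,.146]),("clawL",[-.028,.025,.146]),("padBR",[-.04,-.012,.158]),("padBL",[-.04,.012,.158])): print(n,proj(ci,loc(S,SY,v))*1.5625)
E
```

```text
[-0.62990414  0.08590505 -3.2941557 ] [ 6.17799575e-04 -7.17952772e-05  9.16315627e-04] 9.4333
stripR [649.52842941 117.01511672]
stripL [175.0455151  116.67746882]
clawR [505.12128433 236.43165723]
clawL [317.6263521  236.37701915]
padBR [460.53929601 291.51236648]
padBL [362.88599188 291.49442412]
```

View pics/w3.png

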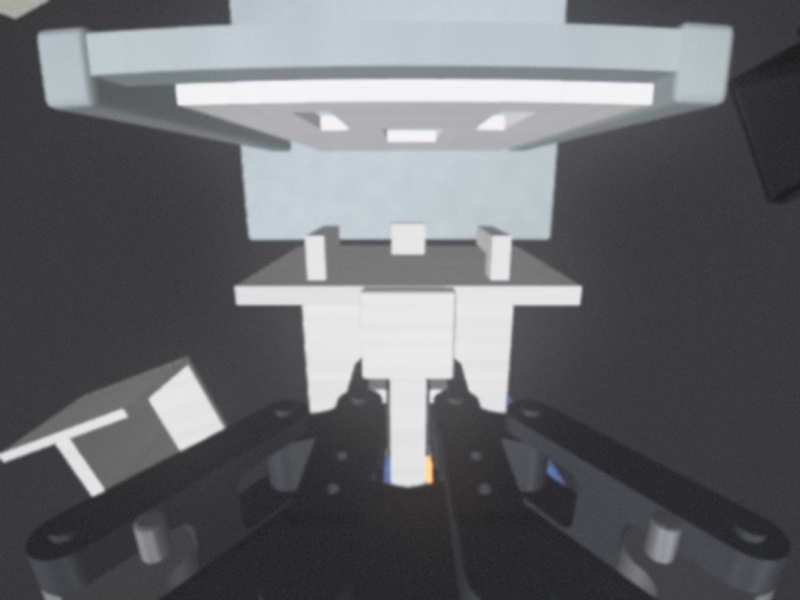

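The view shows the strip top edge spanning 177–653 (centre 415), and the claws and pad centred at about 408. So I shift ~1.5 mm toward −y; the edges are parallel, so yaw is fine. Pushing in gently.

Run:
```python
from h import *
M=Ro.from_euler('z',SY,degrees=True)
def rep(l):
    s=robot.state();p=M.inv().apply(s["tool_pos"]-S)*1000;print(l,"x,y,z-home",np.round(p+[42,0,-60-GZ*1000],1),"F",np.round(M.inv().apply(s["contact_force"]),1),"t",round(s["time"],1))
robot.movel(T(-.020,-.0015,.023),.08);rep("pre")
h=robot.movel(T(.010,-.0015,.023),.025,max_force=5);rep(h)
```

```text
pre x,y,z-home [-19.9  -1.6  22.9] F [-0.4  0.6 -4.1] t 9.9
True x,y,z-home [ 2.1 -1.7 21.8] F [-0.5  0.2 -5.2] t 10.8
```

Run:
```python
from h import *
M=Ro.from_euler('z',SY,degrees=True)
def rep(l):
    s=robot.state();p=M.inv().apply(s["tool_pos"]-S)*1000;print(l,"x,y,z-home",np.round(p+[42,0,-60-GZ*1000],1),"F",np.round(M.inv().apply(s["contact_force"]),1),"tq",np.round(M.inv().apply(s["wrist_torque"]),2),"t",round(s["time"],1));return p
robot.dwell(.2);rep("rest")
h=robot.movel(T(.010,-.0015,.022),.015,max_force=6);rep(h);robot.dwell(.2);rep("rest")
```

```text
rest x,y,z-home [ 1.1 -1.8 20.9] F [ 0.6 -1.3 -3.8] tq [-0.03  0.08 -0.07] t 11.0
True x,y,z-home [ 1.8 -1.8 19.9] F [-0.3 -0.9 -4. ] tq [-0.07  0.06 -0.01] t 11.3
rest x,y,z-home [ 0.8 -1.9 18.8] F [-0.7  0.4 -3.6] tq [ 0.04  0.03 -0.02] t 11.5
```

Run:
```python
from h import *
M=Ro.from_euler('z',SY,degrees=True)
def rep(l):
    s=robot.state();p=M.inv().apply(s["tool_pos"]-S)*1000;print(l,"x,y,z-home",np.round(p+[42,0,-60-GZ*1000],1),"F",np.round(M.inv().apply(s["contact_force"]),1),"tq",np.round(M.inv().apply(s["wrist_torque"]),2),"t",round(s["time"],1));return p
robot.movel(T(.0015,-.0018,.021),.02);rep("pre")
h=robot.movel(T(.0015,-.0018,.008),.02,max_force=6);rep(h);robot.dwell(.2);rep("rest")
a=robot.grab_frame("side")[148:222,234:308]
cv2.imwrite("pics/s1.png",cv2.resize(a,(592,592),interpolation=cv2.INTER_CUBIC))
```

```text
pre x,y,z-home [ 1.6 -1.8 21.1] F [-1.3 -1.2 -4. ] tq [ 0.03  0.01 -0.  ] t 11.7
True x,y,z-home [ 0.9 -1.8  8.7] F [ 1.1 -1.   0.7] tq [ 0.01 -0.25  0.06] t 12.3
rest x,y,z-home [ 0.8 -1.8  8.7] F [2.  0.5 1.4] tq [ 0.03 -0.54  0.08] t 12.5
```

View pics/s1.png

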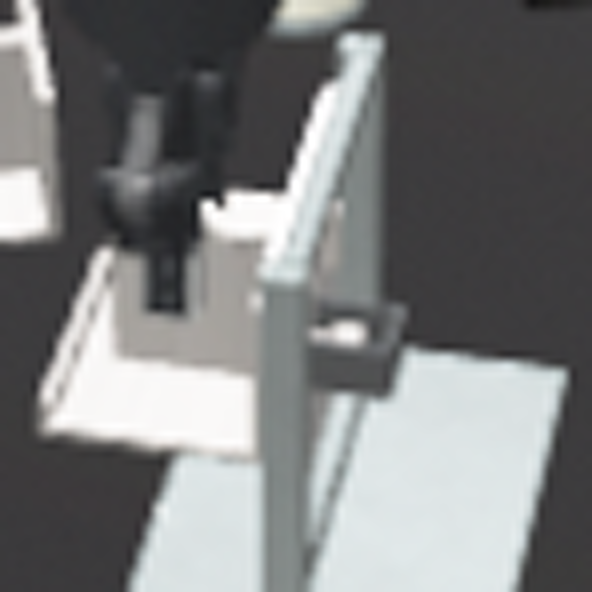

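It stopped 9 mm above nominal home, well past the 18 mm slot edge, and the crop shows the back plate flush against the strip. So the claws are hooked and the tongue is on the bevel. Now I release and press on the pad with shut fingers.

Run:
```python
from h import *
M=Ro.from_euler('z',SY,degrees=True)
P=lambda x,z:loc(S,SY,[x,-.0018,z])
def rep(l):
    s=robot.state();print(l,"x,y,z",np.round(M.inv().apply(s["tool_pos"]-S)*1000,1),"F",np.round(M.inv().apply(s["contact_force"]),1),"t",round(s["time"],1))
robot.command_gripper(.045);robot.dwell(.2);rep("open")
robot.movel(P(-.041,.20),.12)
robot.command_gripper(0)
robot.movel(P(-.014,.20),.1,quat(SY));robot.movel(P(-.014,.165),.08);robot.dwell(.2);rep("above")
h=robot.movel(P(-.014,.138),.02,max_force=4);rep(h)
h=robot.movel(P(-.014,.128),.02,max_force=24);rep(h);robot.dwell(.2);rep("rest")
a=robot.grab_frame("side")[148:222,234:308]
cv2.imwrite("pics/s2.png",cv2.resize(a,(592,592),interpolation=cv2.INTER_CUBIC))
```

```text
open x,y,z [-42.2  -1.8  99.7] F [-0.1 -1.2 -0.3] t 13.2
above x,y,z [-13.6  -1.8 165.6] F [-0.5  0.6  0.1] t 15.9
True x,y,z [-14.1  -1.8 141.6] F [-0.4 -0.5  2.8] t 17.0
True x,y,z [-14.   -1.8 134.3] F [-2.8  0.1  7.3] t 17.4
rest x,y,z [-14.   -1.8 134.3] F [-1.8 -0.6  7.1] t 17.6
```

View pics/s2.png

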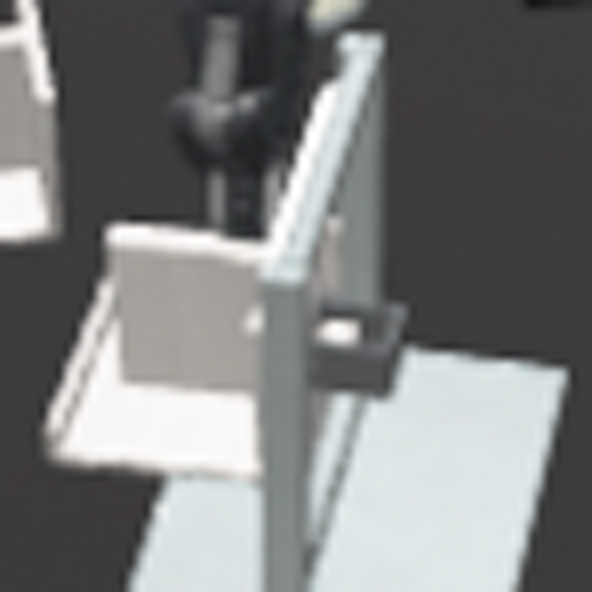

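The ledge now sits ~8 mm lower and stopped hard at TCP z 134.3 mm (home is 135). I'll check with one more press of about 22 N, then back off and touch the pad lightly to confirm it hasn't sprung up.

Run:
```python
from h import *
M=Ro.from_euler('z',SY,degrees=True)
P=lambda x,z:loc(S,SY,[x,-.0018,z])
def rep(l):
    s=robot.state();print(l,"x,y,z",np.round(M.inv().apply(s["tool_pos"]-S)*1000,1),"F",np.round(M.inv().apply(s["contact_force"]),1),"t",round(s["time"],1))
h=robot.movel(P(-.014,.127),.015,max_force=18);rep(h)
robot.movel(P(-.014,.150),.08);robot.dwell(.3)
h=robot.movel(P(-.014,.130),.015,max_force=3);rep(h)
robot.movel(P(-.014,.21),.12);robot.movel(P(-.10,.30),.15);robot.dwell(.3);rep("away")
b=robot.grab_frame("scene")
a=robot.grab_frame("side")[148:222,234:308]
b=b[170:270,210:300]
c=np.hstack([cv2.resize(a,(400,400),interpolation=cv2.INTER_CUBIC),cv2.resize(b,(360,400),interpolation=cv2.INTER_CUBIC)])
cv2.imwrite("pics/s3.png",c)
```

```text
True x,y,z [-14.   -1.8 134.3] F [-2.3 -0.1  6. ] t 18.0
True x,y,z [-14.1  -1.8 134.4] F [-0.7 -0.2  4.6] t 19.6
away x,y,z [-100.    -1.9  299.4] F [ 0.6 -0.7  0. ] t 21.7
```

View pics/s3.png

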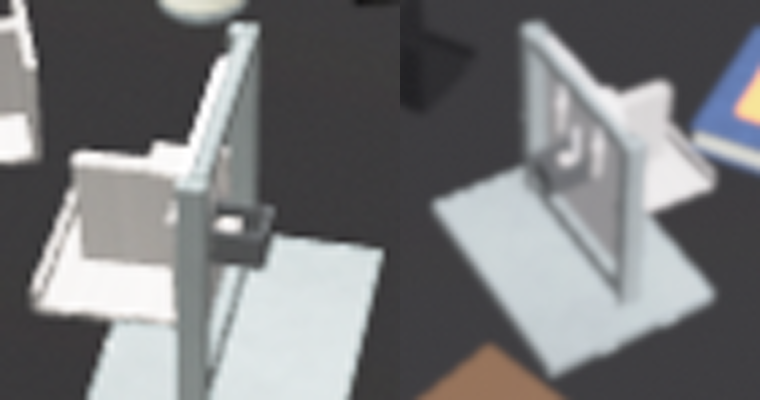

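Light touch finds the pad at 134.4 mm, the same as under the hard press, so it's seated with no spring-back. The picture shows both claws hooked behind the strip. To confirm the lock, one gentle upward tug on the fin, limited to 8 N.

Run:
```python
from h import *
M=Ro.from_euler('z',SY,degrees=True)
P=lambda x,z:loc(S,SY,[x,-.0018,z])
def rep(l):
    s=robot.state();print(l,"x,y,z",np.round(M.inv().apply(s["tool_pos"]-S)*1000,1),"F",np.round(M.inv().apply(s["contact_force"]),1),"w",s["gripper_width"],"t",round(s["time"],1))
robot.command_gripper(.045)
robot.movel(P(-.042,.17),.15,quat(SY));print(robot.movel(P(-.042,.100),.06,max_force=6))
robot.command_gripper(0);robot.dwell(.2);rep("grip")
h=robot.movel(P(-.042,.106),.012,max_force=8);rep(h)
robot.command_gripper(.045);robot.dwell(.2);rep("open")
robot.movel(P(-.042,.20),.12);robot.command_gripper(0)
robot.movel(P(-.014,.20),.1);robot.movel(P(-.014,.15),.08);robot.dwell(.3)
h=robot.movel(P(-.014,.130),.015,max_force=18);rep(h)
robot.movel(P(-.014,.21),.12);robot.movel(P(-.10,.30),.15);robot.dwell(.5);rep("away")
```

```text
False
grip x,y,z [-41.9  -1.8 100.4] F [-2.5  0.6  4.4] w 0.00888058907420905 t 25.3
True x,y,z [-41.8  -1.8 100.5] F [0.7 0.5 2.2] w 0.008650029025643114 t 25.5
open x,y,z [-42.3  -1.9 100.3] F [-0.6 -0.5  0.4] w 0.04462783547057281 t 26.2
True x,y,z [-14.   -1.8 134.3] F [-1.7 -0.1  6.8] w -3.472305732529091e-05 t 30.2
away x,y,z [-100.    -1.8  299.9] F [-0.1 -0.2 -0.6] w 0.0003388050089307801 t 32.5
```

An 8 N tug, well over the ledge's weight, moved it only 0.1 mm, so it's locked. Handing in.

```bash
python3 -c "
from station import robot
print(robot.finish_job())"
```

```text
the job is handed in; nothing more can be done
None
```

The clawed ledge is hooked into both slots and pressed fully home, and it held against a gentle upward tug, so the catch has locked; the job is handed in at about 32 s with the arm clear, and I moved nothing else on purpose.

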